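# Set up the board inspection camera

## Robot

A 6-joint arm with a two-finger parallel gripper is mounted at the origin on the work surface. World frame = base frame: x ahead of the robot, y to its left, z up, the work surface at z = 0. Lengths are in m, angles in rad, forces in N, time in s.
With the tool pointing down it reaches from about 0.25 to 0.775 m from the base axis. Payload 4 kg.
Tool frame: the origin (TCP) lies at the very end of the fingers, on their centre line; the grasp point (between the pads) lies 19 mm behind it; z points along the fingers, y is the line along which they close (so a half turn about z gives the same grasp; the last joint's range is limited). The gripper opens to 94 mm and grips with 3 to 60 N. Pads are 16 mm wide; open, the fingers measure 119 mm over their backs; the gripper's body (75 mm by 177 mm) begins 78 mm behind the grasp point.
Start: joints at [-1.384, 0.087, 1.371, -0, 1.684, -0.103], TCP at [0.157, -0.527, 0.206] pointing down, gripper open.
Joint ranges: [-3.1, 3.1], [-0.76, 2.03], [0.27, 2.55], [-1.08, 4.22], [0.17, 2.65], [-2.57, 2.57]. Speed limits (rad/s): [2.79, 2.79, 3.14, 3.14, 3.14, 3.14].

## Interface

Orientations are given as a unit quaternion [x, y, z, w].
In Python, from cell import bot gives the robot as it stands.
- The arm moves only by the shell command python3 -m inch 'ROWS' [FORCE]. ROWS is JSON, a list of rows, each an object of numbers: "wx", "wy", "wz": the turn, a rotation vector about the tool's x, y, z in degrees; "tx", "ty", "tz": the shift along the tool's x, y, z in mm; "hand": the finger opening in mm, from 0 to 94. A call has 1 to 5 rows; each row shifts and turns the commanded pose from where the row before left it, along the tool's axes as they then stand; what a row does not reach is not made up. A row lasts 1/8 s, in which the tool goes at most 62.5 mm and 10.7 degrees, less where a joint would pass 70% of its speed; a pose out of reach is approached as far as the arm can. A call with a gripper value outside its range is refused whole. The fingers move at their own pace and stop on an object; FORCE is the grip in N (left out, the last holds). Time passes only in rows, so rows that do not move let the fingers close. It gives the time, the measured TCP pose, the force, the opening and the grip force at its end, in the units of the state.
- bot.observe(): the state, without advancing time (a new reading comes with each control period).
- bot.snapshot(name): name is "scene" or "top" or "wrist"; returns a dict with "color" (384x512x3 uint8, red, green, blue), "fx", "fy", "cx", "cy" (pixels), "k1" (the pictures are not rectified: a ray, as slopes to the right and down, at radius r is drawn at 1 + k1 r^2 times it, then the intrinsics apply), "R" (3x3) and "t" (3): a world point X has camera coordinates R X + t. Camera axes: x right, y down, z forward; pixel columns grow to the right and rows downward; lengths in m; the calibration is good to about 2 mm. A picture is of the moment at which its call begins. There is no depth.
- bot.finish_job(): hands the job in; it is judged then, once.
The state is a dict: "clock": time; "joints": joint angles; "joint_vel": joint speeds; "joint_torque": joint torques, N m; "tcp_pos": TCP position; "ee_rot": TCP orientation; "ft_force": force on the tool from outside, world axes, zero at the start; "torque": the same for the moment, N m; "gripper_width": finger opening in m; "grasp_force": force on a finger pad.
Only numpy, scipy, OpenCV 4.12 (cv2) and the standard library are available. Lean on these libraries where they do the work, as an engineer would, in place of code of your own. Each camera call takes 0.05 s, during which the arm holds its last target. There are 200 camera calls.

## Task

Set up the inspection camera over the circuit board: slide the blue carriage along its rail until its yellow pointer meets the red marker on the scale, then tighten the orange clamp knob clockwise as far as it goes so that the carriage is locked, and then turn the dark grey focus knob on top of the camera until its white line points at the green index mark. Do them in that order, and leave the circuit board and the other things on the bench where they are.

Things in the scene. Friction and masses are not known exactly. Their poses are not given: they have to be found in the camera images.
- stage: Fixed dark steel plate 280 (x) x 380 (y) x 10 mm thick that carries an aluminium rail along its y (50 wide, top 50 mm above the bench, centred at plate x = +45 mm) and a white scale at its far edge (x = +129 mm, top at 50 mm). Origin at the centre of its underside on the bench; z up, x away from the robot at yaw 0 (plate yaw varies).
- carriage (a joint): Position along the rail in m: 0 at mid plate, growing to the plate's +y; ends at -0.125 and +0.125. Blue carriage: 60 mm wide in y, top 75 mm above the bench, plate x -15 to +105 mm; on it, in line across the rail, the post (plate x +85), clamp knob (+15) and black camera with focus knob (-75; 70 mm diameter, lens 36 mm above the bench). Slides with about 3 N of friction while the clamp is loose.
- marker (a joint): Position of the preset red marker on the scale in m, on the same scale as joint carriage: pointer and marker meet when the two are equal. Marker cannot be felt or moved.
- post (a point): Grip point on the upright round grey post on the carriage, by which to slide it: 16 mm diameter (20 mm at the head), from 75 to 124 mm above the bench; this point is on its axis 108 mm above the bench.
- pointer (a point): Tip of the yellow pointer bar that sticks out of the carriage over the scale, 54 mm above the bench. Axes as the plate's.
- target (a point): The place where the tip of the yellow pointer must be: at the red marker on the scale, 54 mm above the bench. Axes as the plate's; its y is along the rail.
- clamp (a joint): Angle of the orange clamp knob in rad: 0 loose, growing clockwise seen from above, 1.4 at its stop, fully tight. At 0 its bar lies along the plate's y. Tightening really brakes the carriage on the rail.
- clamp_grip (a point): Point on the clamp knob's vertical axis at the height to grip, 112 mm above the bench, 7 mm below the top. The grip is an upright bar 14 mm thick, 42 mm long and 30 mm high on a round foot 44 mm in diameter. This point turns with the knob: its y is along the bar, z up.
- focus (a joint): Angle of the round focus knob in rad: 0 when its white line points along the plate's +y, growing clockwise seen from above; range 0 to 2.8.
- index (a joint): Angle of the preset green index mark on the white dial, on the same scale as joint focus: the line points at the mark when the two are equal. Cannot be felt or moved.
- focus_grip (a point): Point on the focus knob's vertical axis at the height to grip, 135 mm above the bench. The knob is round, dark grey, ribbed, 40 mm in diameter, from 109 (white dial, 76 mm diameter) to 145 mm above the bench. This point turns with the knob: its y is along the white line, z up.
- focus_line (a point): Outer end of the white line, on the top rim of the focus knob, 20 mm from its axis, 145 mm above the bench; its y points outward along the line.
- index_mark (a point): Inner part of the green index mark on the dial, 26 mm from the focus knob's axis, 110 mm above the bench; its y points outward from the axis.
- board: Loose green circuit board 85 x 200 x 4 mm with flat chips up to 8 mm high, lying on the plate under the camera; origin at the centre of its underside, y along its length. Leave it alone.
- bin: Loose black open parts bin 120 x 90 x 55 mm on the bench at one side; origin at the centre of its underside. Leave it alone.
- bottle: Loose white bottle with a red cap, 56 mm diameter, 130 mm high, standing on the bench at one side; origin at the centre of its underside. Leave it alone.
- driver: Loose screwdriver 170 mm long lying on the bench at one side; origin at the middle of its underside, x along it towards the tip. Leave it alone.

How it is judged:
By the outcome, as a careful person would: the job done as asked, in the order asked, and still so for the second after the job is handed in, with the robot touching nothing.
It also fails if it takes over 72 s, if anything falls off the work surface, if the arm or the gripper's body presses on something with over 40 N, if the wrist force passes 120 N, or if a joint passes its speed limit or range.

## Working session

There is one attempt and no reset: what is moved stays moved. The work goes in short steps, Python scripts to look and compute and a shell command to move; the robot and the scene stay as the last step left them, time stands still between calls to the robot, and variables do not carry over. Pictures are saved under pics/ and viewed, at most 10 in all, crops included, and the job is handed in when it is done.

```bash
mkdir -p pics; ls; python3 - <<'E'
from cell import bot
import cv2
for n in ("scene","top"):
    s=bot.snapshot(n); cv2.imwrite(f"pics/{n}0.png",s["color"][:,:,::-1])
    print(n,s["fx"],s["fy"],s["cx"],s["cy"],s["k1"],s["R"],s["t"])
print(bot.observe())
E
```

```text
pics
scene 474.6458645166569 474.6458645166569 253.0724645367991 189.90016186082153 -0.17570970203351588 [[ 0.69643242  0.71753408  0.01125792]
 [ 0.47419943 -0.44836584 -0.75769583]
 [-0.53862491  0.53302244 -0.65251075]] [-0.36967784 -0.1691892   1.69279411]
top 408.41537487119416 408.41537487119416 256.54218136513407 186.4791064269714 -0.09411314325375957 [[-0.01763717 -0.99978948 -0.01048456]
 [-0.99770793  0.01828367 -0.06515056]
 [ 0.06532854  0.00931146 -0.99782036]] [0.00624335 0.57183749 1.50295738]
{'clock': 0.1, 'joints': array([-1.38411371e+00,  8.78782500e-02,  1.37206704e+00, -2.80380399e-05,
        1.68360629e+00, -1.03100910e-01]), 'joint_vel': array([-0.00010016,  0.00112437, -0.00252794, -0.00033417,  0.00123618,
       -0.00016423]), 'joint_torque': array([ 1.37934705e-03, -3.41251552e+01, -3.03302515e+01,  7.19945971e-02,
        3.04779969e-02, -1.05986389e-04]), 'tcp_pos': array([ 0.15705456, -0.52659193,  0.20444109]), 'ee_rot': array([ 9.89521290e-01,  1.44383712e-01, -5.48399807e-05, -9.78026082e-04]), 'ft_force': array([ 0.17045291,  0.39696423, -0.52184771]), 'torque': array([ 0.01416729,  0.00283549, -0.05782023]), 'grasp_force': 0.0, 'gripper_width': 0.09431758545453209}
```

View pics/top0.png

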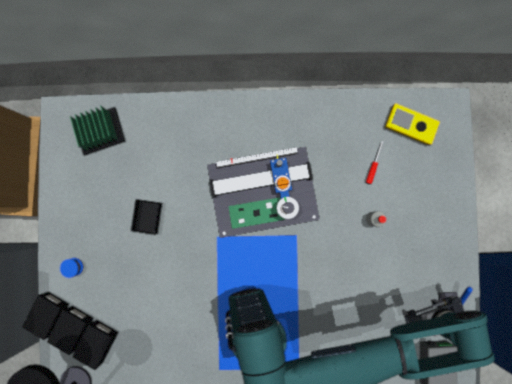

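View pics/scene0.png

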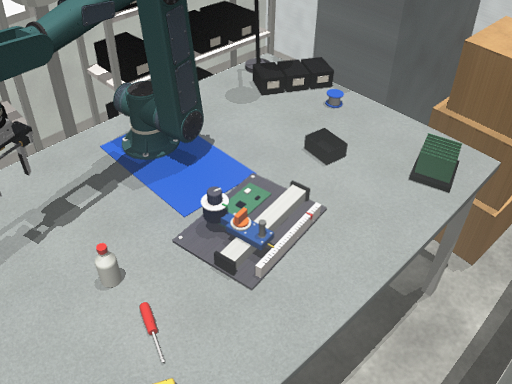

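```bash
python3 - <<'E'
import cv2
a=cv2.imread("pics/top0.png")[140:245,200:325]; a=cv2.resize(a,None,fx=6,fy=6,interpolation=cv2.INTER_CUBIC)[:600]
cv2.imwrite("pics/topc.png",a[:600,:800])
a=cv2.imread("pics/scene0.png")[170:290,170:330]; cv2.imwrite("pics/scenec.png",cv2.resize(a,None,fx=5,fy=5,interpolation=cv2.INTER_CUBIC))
E
```

```text
(no output)
```

View pics/topc.png

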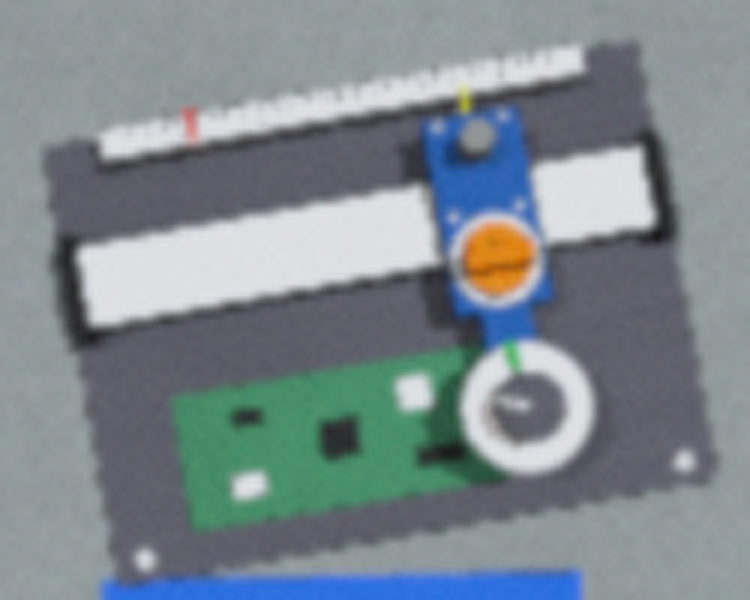

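View pics/scenec.png

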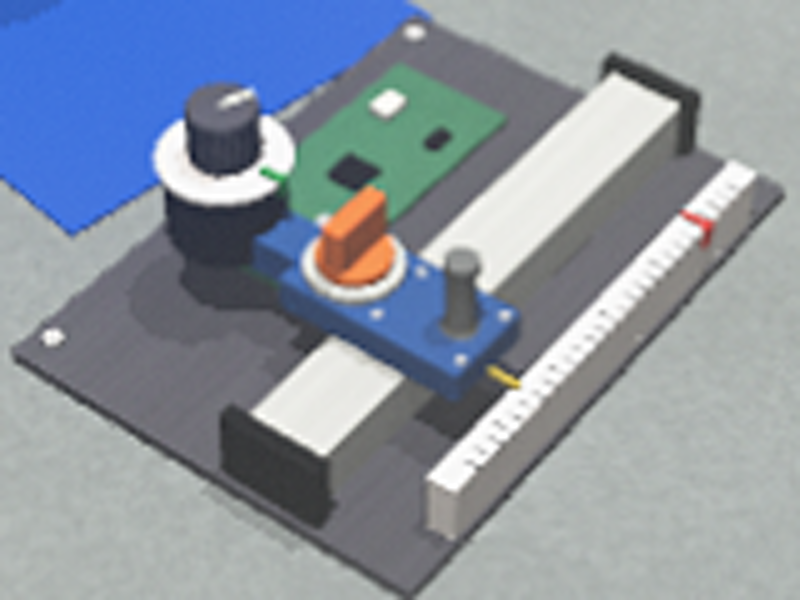

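```bash
cat > h.py <<'E'
import numpy as np, cv2
from scipy.spatial.transform import Rotation as Rt
from cell import bot
def cam(s): return np.array([[s["fx"],0,s["cx"]],[0,s["fy"],s["cy"]],[0,0,1]]), np.array([s["k1"],0,0,0.])
def world(s,uv,z):
    K,d=cam(s); p=cv2.undistortPoints(np.array([[uv]],float),K,d,None,None,)[0,0]
    R=np.array(s["R"]);t=np.array(s["t"]); c=-R.T@t; r=R.T@np.array([p[0],p[1],1]); return c+r*(z-c[2])/r[2]
def pix(s,X):
    K,d=cam(s); return cv2.projectPoints(np.atleast_2d(np.array(X,float)),cv2.Rodrigues(np.array(s["R"]))[0],np.array(s["t"],float),K,d)[0][:,0]
def crop(uv,o,f): return (np.array(uv)+.5)/f-.5+np.array(o)
E
python3 - <<'E'
from h import *
s=bot.snapshot("top"); c=bot.snapshot("scene")
P={}
for n,uv,z in [("TL",(45,150),.01),("TR",(638,43),.01),("BR",(715,478),.01),("BL",(118,580),.01),("ptr",(464,90),.054),("mark",(190,112),.05),("mark2",(192,138),.05),("post",(479,135),.124),("clamp",(497,253),.119),("foc",(530,405),.145),("dial",(527,406),.111),("line",(500,398),.145),("idx",(513,356),.11)]:
    P[n]=world(s,crop(uv,(200,140),6),z); print(n,P[n].round(4))
for n,uv,z in [("post",(463,257),.124),("mark",(698,217),.05),("ptr",(521,384),.054),("clamp",(355,225),.119),("foc",(222,100),.145),("line",(252,92),.145),("idx",(270,175),.11),("corner",(783,190),.01),("corner2",(410,598),.01),("c3",(15,352),.01)]:
    print("scene",n,world(c,crop(uv,(170,170),5),z).round(4))
E
```

```text
TL [0.6586 0.1811 0.01  ]
TR [ 0.7193 -0.193   0.01  ]
BR [ 0.4456 -0.2339  0.01  ]
BL [0.389  0.1384 0.01  ]
ptr [ 0.6851 -0.081   0.054 ]
mark [0.6753 0.0867 0.05  ]
mark2 [0.6593 0.0857 0.05  ]
post [ 0.6486 -0.0861  0.124 ]
clamp [ 0.5801 -0.0953  0.119 ]
foc [ 0.4913 -0.1108  0.145 ]
dial [ 0.4913 -0.1113  0.111 ]
line [ 0.4956 -0.0938  0.145 ]
idx [ 0.5205 -0.1038  0.11  ]
scene post [ 0.6466 -0.0815  0.124 ]
scene mark [0.6641 0.0933 0.05  ]
scene ptr [ 0.686  -0.0753  0.054 ]
scene clamp [ 0.5871 -0.1021  0.119 ]
scene foc [ 0.4864 -0.1061  0.145 ]
scene line [ 0.4925 -0.09    0.145 ]
scene idx [ 0.5198 -0.1024  0.11  ]
scene corner [0.6592 0.1835 0.01  ]
scene corner2 [ 0.7228 -0.1917  0.01  ]
scene c3 [ 0.4478 -0.2338  0.01  ]
```

```bash
cat >> h.py <<'E'
def delta(X,head):
    "tool-frame shift mm and wz deg to world TCP X, tool down, tool-x heading deg"
    o=bot.observe(); R=Rt.from_quat(o["ee_rot"]); x=R.as_matrix()[:,0]; h=np.degrees(np.arctan2(x[1],x[0]))
    G=Rt.from_euler("z",head,degrees=True)*Rt.from_rotvec([np.pi,0,0])
    print("clk",round(o["clock"],2),"tcp",o["tcp_pos"].round(4),"head",h.round(2),"w",round(o["gripper_width"],4),"shift",(R.inv().apply(np.array(X)-o["tcp_pos"])*1e3).round(1),"turn",np.degrees((R.inv()*G).as_rotvec()).round(2),"j",o["joints"].round(2),"F",o["ft_force"].round(1))
E
A='{"tx":40,"ty":-19}'
python3 -m inch '[{"tx":40,"ty":-19},{"tx":40,"ty":-19},{"tx":40,"ty":-19},{"tx":40,"ty":-19},{"tx":40,"ty":-19}]'
python3 -m inch '[{"tx":40,"ty":-19},{"tx":40,"ty":-19},{"tx":40,"ty":-19},{"tx":40,"ty":-19},{"tx":40,"ty":-19}]'
python3 -m inch '[{"tx":40,"ty":-19},{"tx":40,"ty":-19},{"tx":30,"ty":-19},{"tx":20,"ty":-19},{"wz":7.7}]'
python3 -m inch '[{},{}]'
python3 - <<'E'
from h import *
delta([.648,-.084,.15],8.9)
s=bot.snapshot("wrist"); cv2.imwrite("pics/w1.png",s["color"][:,:,::-1])
ex=np.array([.988,.1547]); ey=np.array([-.1547,.988]); c=np.array([.5531,-.0269])
for n,x,y,z in [("post",.085,-.072,.124),("mark",.121,.094,.05),("ptr",.121,-.072,.054)]:
    print(n,pix(s,[*(c+x*ex+y*ey),z]))
E
```

```text
clk 0.2 tcp [ 0.1571 -0.5267  0.2047] head 16.6 w 0.0938 shift [ 596.9 -283.9   55.2] turn [-0.08 -0.    7.7 ] j [-1.38  0.09  1.37 -0.    1.68 -0.1 ] F [ 0.1 -0.2 -0.6]
post [[441.85258394 577.91304586]]
mark [[187.13895112 100.40145861]]
ptr [[ 116.15533477 -110.3565844 ]]validation failed for argument at $[0]...
validation failed for argument at $[0]...
validation failed for argument at $[0]...
validation failed for argument at $[0]...
```

View pics/w1.png

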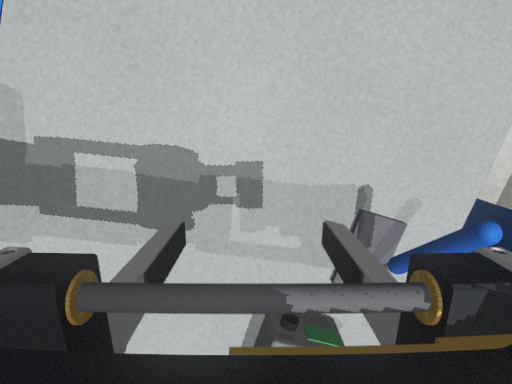

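The wrist picture shows only bare bench with the fingers at (150,260) and (355,260), because the rows were refused and the arm did not move. I'll try a row with all keys present.

```bash
python3 -m inch '[{"wx":0,"wy":0,"wz":0,"tx":40,"ty":-19,"tz":0,"hand":94}]'
```

```text
clock: 0.38
tcp_pos: [0.1889, -0.4982, 0.2047]
ee_rot: [0.99, 0.142, -0.0, -0.0]
ft_force: [1.8, 0.2, 0.2]
gripper_width: 0.0939
grasp_force: 0.0
```

```bash

python3 -m inch '[{"wx":0,"wy":0,"wz":0,"tx":40,"ty":-19,"tz":0,"hand":94},{"wx":0,"wy":0,"wz":0,"tx":40,"ty":-19,"tz":0,"hand":94},{"wx":0,"wy":0,"wz":0,"tx":40,"ty":-19,"tz":0,"hand":94},{"wx":0,"wy":0,"wz":0,"tx":40,"ty":-19,"tz":0,"hand":94},{"wx":0,"wy":0,"wz":0,"tx":40,"ty":-19,"tz":0,"hand":94}]'
python3 -m inch '[{"wx":0,"wy":0,"wz":0,"tx":40,"ty":-19,"tz":0,"hand":94},{"wx":0,"wy":0,"wz":0,"tx":40,"ty":-19,"tz":0,"hand":94},{"wx":0,"wy":0,"wz":0,"tx":40,"ty":-19,"tz":0,"hand":94},{"wx":0,"wy":0,"wz":0,"tx":40,"ty":-19,"tz":0,"hand":94},{"wx":0,"wy":0,"wz":0,"tx":40,"ty":-19,"tz":0,"hand":94}]'
python3 -m inch '[{"wx":0,"wy":0,"wz":0,"tx":40,"ty":-19,"tz":0,"hand":94},{"wx":0,"wy":0,"wz":0,"tx":20,"ty":-19,"tz":0,"hand":94},{"wx":0,"wy":0,"wz":0,"tx":0,"ty":0,"tz":0,"hand":94},{"wx":0,"wy":0,"wz":0,"tx":0,"ty":0,"tz":0,"hand":60}]'
python3 - <<'E'
from h import *
delta([.648,-.084,.15],8.9)
E
```

```text
clock: 1.0
tcp_pos: [0.3555, -0.3481, 0.2055]
ee_rot: [0.99, 0.144, 0.0, 0.0]
ft_force: [0.0, -0.8, -0.1]
gripper_width: 0.0938
grasp_force: 0.0
clock: 1.62
tcp_pos: [0.52, -0.2, 0.2054]
ee_rot: [0.99, 0.144, -0.0, 0.0]
ft_force: [0.4, -0.3, -0.2]
gripper_width: 0.094
grasp_force: 0.0
clock: 2.12
tcp_pos: [0.5653, -0.1481, 0.2053]
ee_rot: [0.99, 0.144, -0.0, 0.0]
ft_force: [-0.0, -0.1, 0.3]
gripper_width: 0.087
grasp_force: 0.0
clk 2.12 tcp [ 0.5653 -0.1481  0.2053] head 16.59 w 0.087 shift [ 97.6 -37.8  55.2] turn [0.03 0.04 7.69] j [-0.35  0.16  1.29 -0.    1.69  0.93] F [-0.  -0.1  0.3]
```

```bash

python3 -m inch '[{"wx":0,"wy":0,"wz":0,"tx":40,"ty":-19,"tz":0,"hand":60},{"wx":0,"wy":0,"wz":0,"tx":40,"ty":-19,"tz":0,"hand":60},{"wx":0,"wy":0,"wz":7.7,"tx":17.6,"ty":0,"tz":0,"hand":60},{"wx":0,"wy":0,"wz":0,"tx":0,"ty":0,"tz":0,"hand":60},{"wx":0,"wy":0,"wz":0,"tx":0,"ty":0,"tz":0,"hand":60}]'
python3 - <<'E'
from h import *
delta([.648,-.084,.15],8.9)
s=bot.snapshot("wrist"); cv2.imwrite("pics/w2.png",s["color"][:,:,::-1])
ex=np.array([.988,.1547]); ey=np.array([-.1547,.988]); c=np.array([.5531,-.0269])
print("cam",-np.array(s["R"]).T@s["t"], np.array(s["R"])[2])
for n,x,y,z in [("post",.085,-.072,.124),("mark",.121,.094,.05),("ptr",.121,-.072,.054),("clamp",.015,-.072,.119)]:
    print(n,pix(s,[*(c+x*ex+y*ey),z]))
E
```

```text
clock: 2.75
tcp_pos: [0.6476, -0.0845, 0.2055]
ee_rot: [0.997, 0.078, -0.0, 0.0]
ft_force: [0.4, -0.2, -0.4]
gripper_width: 0.0601
grasp_force: 0.0
clk 2.75 tcp [ 0.6476 -0.0845  0.2055] head 8.91 w 0.0601 shift [ 0.5 -0.4 55.5] turn [0.02 0.04 0.01] j [-0.22  0.32  1.1  -0.    1.73  1.2 ] F [ 0.4 -0.2 -0.4]
cam [ 0.71734187 -0.07377237  0.38404807] [-0.24161034 -0.03768467 -0.96964133]
post [[253.68585031 201.51802116]]
mark [[116.06240515 156.88029597]]
ptr [[253.58034311 156.57472135]]
clamp [[253.73529026 264.80894756]]
```

View pics/w2.png

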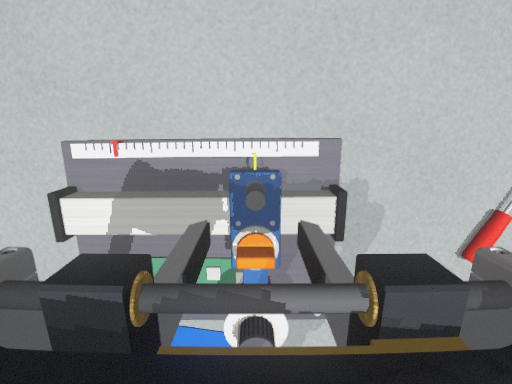

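The wrist picture shows the fingers lined up with the post (256,200), pointer tip at (255,153) and marker at (115,149), all close to prediction. Next I'll descend and grip the post.

```bash

python3 -m inch '[{"wx":0,"wy":0,"wz":0,"tx":0,"ty":0,"tz":40,"hand":60},{"wx":0,"wy":0,"wz":0,"tx":0,"ty":0,"tz":40,"hand":60},{"wx":0,"wy":0,"wz":0,"tx":0,"ty":0,"tz":26,"hand":60},{"wx":0,"wy":0,"wz":0,"tx":0,"ty":0,"tz":10,"hand":60},{"wx":0,"wy":0,"wz":0,"tx":0,"ty":0,"tz":0,"hand":5}]' 12
python3 -m inch '[{"wx":0,"wy":0,"wz":0,"tx":0,"ty":0,"tz":0,"hand":5},{"wx":0,"wy":0,"wz":0,"tx":0,"ty":0,"tz":0,"hand":5},{"wx":0,"wy":0,"wz":0,"tx":0,"ty":0,"tz":0,"hand":5},{"wx":0,"wy":0,"wz":0,"tx":0,"ty":0,"tz":0,"hand":5},{"wx":0,"wy":0,"wz":0,"tx":0,"ty":0,"tz":0,"hand":5}]' 12
python3 - <<'E'
from h import *
delta([.648,-.084,.089],8.9)
s=bot.snapshot("wrist"); a=cv2.cvtColor(s["color"],cv2.COLOR_RGB2HSV)
for n,lo,hi in [("yel",(22,120,120),(35,255,255)),("red",(0,150,120),(6,255,255))]:
    m=cv2.inRange(a,lo,hi); N,l,st,ce=cv2.connectedComponentsWithStats(m)
    print(n,[(st[i].tolist(),ce[i].round(1).tolist()) for i in range(1,N) if st[i,4]>8])
E
```

```text
clock: 3.42
tcp_pos: [0.648, -0.0837, 0.0896]
ee_rot: [0.997, 0.077, -0.0, 0.0]
ft_force: [-0.6, 0.8, -0.5]
gripper_width: 0.0534
grasp_force: 0.0
clock: 4.05
tcp_pos: [0.6491, -0.084, 0.0906]
ee_rot: [0.997, 0.077, 0.001, 0.001]
ft_force: [0.1, -1.5, 3.0]
gripper_width: 0.0193
grasp_force: 12.0
clk 4.05 tcp [ 0.6491 -0.084   0.0906] head 8.88 w 0.0193 shift [-1.1 -0.2  1.6] turn [ 0.11 -0.11 -0.02] j [-0.21  0.36  1.27 -0.    1.51  1.2 ] F [ 0.1 -1.5  3. ]
yel [([252, 168, 4, 25, 79], [253.1, 180.3])]
red [([41, 150, 11, 23, 130], [47.1, 159.6])]
```

```bash
cat >> h.py <<'E'
def meas(k="wrist",name=None,yaw=8.9):
    s=bot.snapshot(k); a=cv2.cvtColor(s["color"],cv2.COLOR_RGB2HSV)
    if name: cv2.imwrite(name,s["color"][:,:,::-1])
    e=Rt.from_euler("z",-yaw,degrees=True); out={}
    for n,lo,hi,z in [("yel",(22,120,120),(35,255,255),.054),("red",(0,150,120),(6,255,255),.05)]:
        N,l,st,ce=cv2.connectedComponentsWithStats(cv2.inRange(a,lo,hi))
        i=[i for i in range(1,N) if st[i,4]>20 and ce[i][1]<260 and ce[i][0]<400]; i=max(i,key=lambda i:st[i,4])
        v,u=np.nonzero(l==i)
        for q in (5,50,95):
            r=np.percentile(v,q); out[n,q]=e.apply(world(s,(u[abs(v-r)<3].mean(),r),z)).round(4)
    for k_ in out: print(k_,out[k_])
E
python3 -c "
from h import *
meas()"
```

```text
('yel', 5) [ 0.6672 -0.1833  0.054 ]
('yel', 50) [ 0.6581 -0.1833  0.054 ]
('yel', 95) [ 0.6497 -0.1835  0.054 ]
('red', 5) [ 0.6824 -0.0177  0.05  ]
('red', 50) [ 0.6756 -0.0174  0.05  ]
('red', 95) [ 0.6659 -0.0174  0.05  ]
```

```bash

python3 -m inch '[{"wx":0,"wy":0,"wz":0,"tx":0,"ty":-10,"tz":0,"hand":5},{"wx":0,"wy":0,"wz":0,"tx":0,"ty":-20,"tz":0,"hand":5},{"wx":0,"wy":0,"wz":0,"tx":0,"ty":-20,"tz":0,"hand":5},{"wx":0,"wy":0,"wz":0,"tx":0,"ty":-20,"tz":0,"hand":5},{"wx":0,"wy":0,"wz":0,"tx":0,"ty":-20,"tz":0,"hand":5}]' 15
python3 -m inch '[{"wx":0,"wy":0,"wz":0,"tx":0,"ty":-20,"tz":0,"hand":5},{"wx":0,"wy":0,"wz":0,"tx":0,"ty":-20,"tz":0,"hand":5},{"wx":0,"wy":0,"wz":0,"tx":0,"ty":-20,"tz":0,"hand":5},{"wx":0,"wy":0,"wz":0,"tx":0,"ty":0,"tz":0,"hand":5},{"wx":0,"wy":0,"wz":0,"tx":0,"ty":0,"tz":0,"hand":5}]' 15
python3 -c "
from h import *
meas(); delta([.6226,.0791,.09],8.9)"
```

```text
clock: 4.78
tcp_pos: [0.6343, 0.0063, 0.0905]
ee_rot: [0.997, 0.078, 0.0, 0.0]
ft_force: [-1.0, -3.9, 5.6]
gripper_width: 0.0188
grasp_force: 15.0
clock: 5.4
tcp_pos: [0.6242, 0.068, 0.0905]
ee_rot: [0.997, 0.079, -0.0, -0.002]
ft_force: [-1.6, 1.8, 6.6]
gripper_width: 0.0191
grasp_force: 15.0
('yel', 5) [ 0.6661 -0.0291  0.054 ]
('yel', 50) [ 0.6566 -0.0295  0.054 ]
('yel', 95) [ 0.6486 -0.0295  0.054 ]
('red', 5) [ 0.6827 -0.0184  0.05  ]
('red', 50) [ 0.6769 -0.0178  0.05  ]
('red', 95) [ 0.6663 -0.0181  0.05  ]
clk 5.45 tcp [0.6243 0.0679 0.0905] head 9.01 w 0.019 shift [  0.1 -11.3   0.5] turn [-0.22  0.03  0.11] j [0.02 0.31 1.34 0.   1.49 1.43] F [-2.4  3.   6.4]
```

```bash

python3 -m inch '[{"wx":0,"wy":0,"wz":0,"tx":0,"ty":-5,"tz":0,"hand":5},{"wx":0,"wy":0,"wz":0,"tx":0,"ty":-5,"tz":0,"hand":5},{"wx":0,"wy":0,"wz":0,"tx":0,"ty":-1.3,"tz":0,"hand":5},{"wx":0,"wy":0,"wz":0,"tx":0,"ty":0,"tz":0,"hand":5},{"wx":0,"wy":0,"wz":0,"tx":0,"ty":0,"tz":0,"hand":5}]' 15
python3 -c "
from h import *
meas(); meas(name='pics/w3.png'); delta([.6226,.0791,.09],8.9)
a=cv2.imread('pics/w3.png')[130:230,190:320];cv2.imwrite('pics/w3c.png',cv2.resize(a,None,fx=6,fy=6,interpolation=cv2.INTER_CUBIC))"
```

```text
clock: 6.08
tcp_pos: [0.6228, 0.0769, 0.0905]
ee_rot: [0.997, 0.078, -0.0, -0.0]
ft_force: [-2.6, -1.7, 7.4]
gripper_width: 0.0188
grasp_force: 15.0
('yel', 5) [ 0.666  -0.0202  0.054 ]
('yel', 50) [ 0.6566 -0.0206  0.054 ]
('yel', 95) [ 0.6485 -0.0206  0.054 ]
('red', 5) [ 0.6826 -0.0182  0.05  ]
('red', 50) [ 0.678  -0.0179  0.05  ]
('red', 95) [ 0.6664 -0.0178  0.05  ]
('yel', 5) [ 0.666  -0.0202  0.054 ]
('yel', 50) [ 0.6566 -0.0206  0.054 ]
('yel', 95) [ 0.6485 -0.0206  0.054 ]
('red', 5) [ 0.6826 -0.0182  0.05  ]
('red', 50) [ 0.678  -0.0179  0.05  ]
('red', 95) [ 0.6664 -0.0178  0.05  ]
clk 6.17 tcp [0.6228 0.0769 0.0905] head 8.94 w 0.0189 shift [ 0.2 -2.2  0.5] turn [-0.03  0.03  0.04] j [0.03 0.3  1.34 0.   1.49 1.45] F [-1.2 -1.5  7.2]
```

View pics/w3c.png

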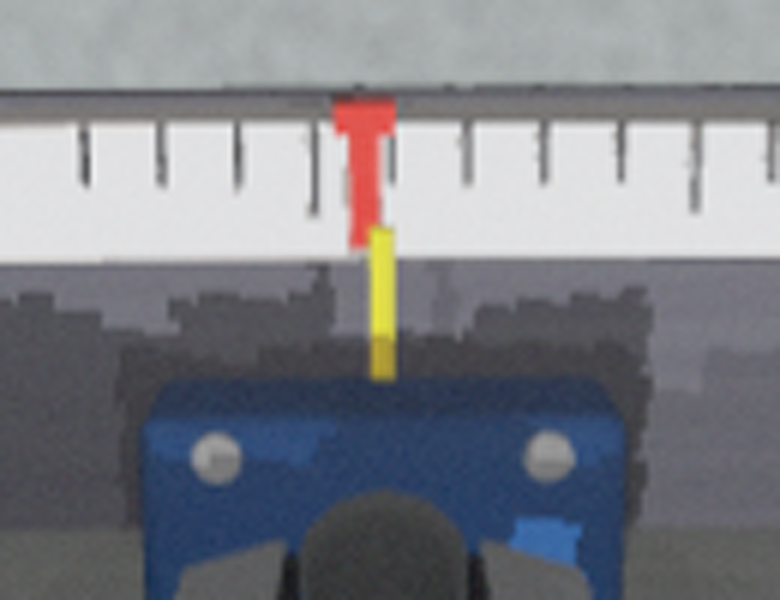

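The crop shows the pointer at x=382 and the marker's lower end at x=362–366. At 8 px/mm the carriage still needs about 2.3 mm towards +y.

```bash

python3 -m inch '[{"wx":0,"wy":0,"wz":0,"tx":0,"ty":-2.4,"tz":0,"hand":5},{"wx":0,"wy":0,"wz":0,"tx":0,"ty":0,"tz":0,"hand":5},{"wx":0,"wy":0,"wz":0,"tx":0,"ty":0,"tz":0,"hand":5},{"wx":0,"wy":0,"wz":0,"tx":0,"ty":0,"tz":0,"hand":5}]' 15
python3 -c "
from h import *
meas(); meas('top')"
```

```text
clock: 6.68
tcp_pos: [0.6224, 0.0792, 0.0905]
ee_rot: [0.997, 0.078, -0.0, -0.0]
ft_force: [-0.9, -2.8, 7.1]
gripper_width: 0.0191
grasp_force: 15.0
('yel', 5) [ 0.666  -0.0181  0.054 ]
('yel', 50) [ 0.6573 -0.0183  0.054 ]
('yel', 95) [ 0.6485 -0.0183  0.054 ]
('red', 5) [ 0.6826 -0.0182  0.05  ]
('red', 50) [ 0.6788 -0.0179  0.05  ]
('red', 95) [ 0.6686 -0.0183  0.05  ]Traceback (most recent call last):
  File "<string>", line 3, in <module>
    meas(); meas('top')
            ~~~~^^^^^^^
  File "h.py", line 22, in meas
    i=[i for i in range(1,N) if st[i,4]>20 and ce[i][1]<260 and ce[i][0]<400]; i=max(i,key=lambda i:st[i,4])
                                                                                 ~~~^^^^^^^^^^^^^^^^^^^^^^^^
ValueError: max() iterable argument is empty
```

```bash

python3 -m inch '[{"wx":0,"wy":0,"wz":0,"tx":0,"ty":0,"tz":0,"hand":40},{"wx":0,"wy":0,"wz":0,"tx":0,"ty":0,"tz":0,"hand":40},{"wx":0,"wy":0,"wz":0,"tx":0,"ty":0,"tz":0,"hand":40},{"wx":0,"wy":0,"wz":0,"tx":0,"ty":0,"tz":-40,"hand":40},{"wx":0,"wy":0,"wz":0,"tx":0,"ty":0,"tz":-40,"hand":40}]'
python3 -m inch '[{"wx":0,"wy":0,"wz":0,"tx":-10,"ty":0,"tz":-20,"hand":34},{"wx":0,"wy":0,"wz":0,"tx":-30,"ty":0,"tz":0,"hand":34},{"wx":0,"wy":0,"wz":0,"tx":-30,"ty":0,"tz":0,"hand":34},{"wx":0,"wy":0,"wz":-10,"tx":0,"ty":0,"tz":0,"hand":34},{"wx":0,"wy":0,"wz":-10,"tx":0,"ty":0,"tz":0,"hand":34}]'
python3 -c "
from h import *
meas(); 
s=bot.snapshot('wrist');delta([.553,.068,.19],98.9); cv2.imwrite('pics/w4.png',s['color'][:,:,::-1])"
```

```text
clock: 7.4
tcp_pos: [0.6223, 0.0788, 0.169]
ee_rot: [0.997, 0.078, -0.001, -0.0]
ft_force: [0.0, -0.1, 0.5]
gripper_width: 0.0399
grasp_force: 0.0
clock: 8.02
tcp_pos: [0.5524, 0.0677, 0.1886]
ee_rot: [0.968, 0.252, -0.001, -0.0]
ft_force: [0.4, 0.1, -0.1]
gripper_width: 0.0338
grasp_force: 0.0Traceback (most recent call last):
  File "<string>", line 3, in <module>
    meas();
    ~~~~^^
  File "h.py", line 22, in meas
    i=[i for i in range(1,N) if st[i,4]>20 and ce[i][1]<260 and ce[i][0]<400]; i=max(i,key=lambda i:st[i,4])
                                                                                 ~~~^^^^^^^^^^^^^^^^^^^^^^^^
ValueError: max() iterable argument is empty
```

```bash
sed -i 's/>20 and/>5 and/; s/(35,255,255)/(38,255,255)/' h.py
python3 -c "
from h import *
s=bot.snapshot('wrist');cv2.imwrite('pics/w4.png',s['color'][:,:,::-1])
delta([.553,.068,.19],98.9); meas()"
```

```text
clk 8.12 tcp [0.5528 0.0677 0.1885] head 28.89 w 0.0339 shift [ 0.3 -0.1 -1.5] turn [-1.100e-01  5.000e-02 -7.001e+01] j [0.02 0.11 1.38 0.   1.65 1.09] F [ 0.6 -0.2 -0.8]
('yel', 5) [ 0.666  -0.0178  0.054 ]
('yel', 50) [ 0.658  -0.0181  0.054 ]
('yel', 95) [ 0.6505 -0.0187  0.054 ]
('red', 5) [ 0.682  -0.0175  0.05  ]
('red', 50) [ 0.6784 -0.0188  0.05  ]
('red', 95) [ 0.6696 -0.0188  0.05  ]
```

```bash

python3 -m inch '[{"wx":0,"wy":0,"wz":-10,"tx":0,"ty":0,"tz":0,"hand":34},{"wx":0,"wy":0,"wz":-10,"tx":0,"ty":0,"tz":0,"hand":34},{"wx":0,"wy":0,"wz":-10,"tx":0,"ty":0,"tz":0,"hand":34},{"wx":0,"wy":0,"wz":-10,"tx":0,"ty":0,"tz":0,"hand":34},{"wx":0,"wy":0,"wz":-10,"tx":0,"ty":0,"tz":0,"hand":34}]'
python3 -m inch '[{"wx":0,"wy":0,"wz":-10,"tx":0,"ty":0,"tz":0,"hand":34},{"wx":0,"wy":0,"wz":-10,"tx":0,"ty":0,"tz":0,"hand":34},{"wx":0,"wy":0,"wz":0,"tx":0,"ty":0,"tz":30,"hand":34},{"wx":0,"wy":0,"wz":0,"tx":0,"ty":0,"tz":20,"hand":34},{"wx":0,"wy":0,"wz":0,"tx":0,"ty":0,"tz":0,"hand":34}]'
python3 -c "
from h import *
s=bot.snapshot('wrist');cv2.imwrite('pics/w5.png',s['color'][:,:,::-1])
delta([.553,.068,.093],98.9)"
```

```text
clock: 8.8
tcp_pos: [0.5535, 0.0677, 0.1888]
ee_rot: [0.771, 0.636, -0.0, -0.0]
ft_force: [0.1, 0.1, -0.5]
gripper_width: 0.0342
grasp_force: 0.0
clock: 9.43
tcp_pos: [0.5521, 0.0677, 0.1369]
ee_rot: [0.651, 0.759, -0.002, -0.002]
ft_force: [-1.1, 0.2, -0.1]
gripper_width: 0.034
grasp_force: 0.0
clk 9.47 tcp [0.5532 0.0677 0.1386] head 98.81 w 0.0341 shift [ 0.3 -0.  45.6] turn [-0.13 -0.02 -0.09] j [ 0.02  0.13  1.46 -0.    1.56 -0.13] F [-0.3  0.4 -0.1]
```

View pics/w5.png

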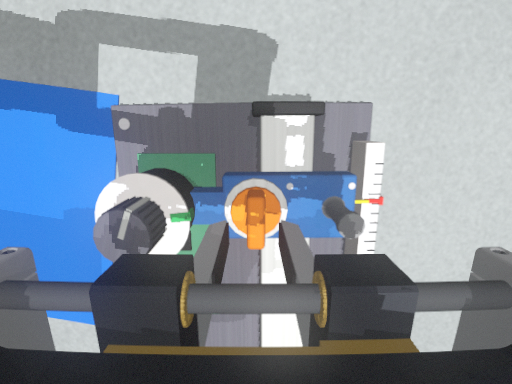

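The picture shows the orange bar centred between the fingers at (256,215), with the pointer meeting the marker at (375,201). I'll descend, grip and start turning.

```bash

python3 -m inch '[{"wx":0,"wy":0,"wz":0,"tx":0,"ty":0,"tz":25,"hand":34},{"wx":0,"wy":0,"wz":0,"tx":0,"ty":0,"tz":20,"hand":34},{"wx":0,"wy":0,"wz":0,"tx":0,"ty":0,"tz":0,"hand":34},{"wx":0,"wy":0,"wz":0,"tx":0,"ty":0,"tz":0,"hand":5},{"wx":0,"wy":0,"wz":0,"tx":0,"ty":0,"tz":0,"hand":5}]' 35
python3 -m inch '[{"wx":0,"wy":0,"wz":0,"tx":0,"ty":0,"tz":0,"hand":5},{"wx":0,"wy":0,"wz":0,"tx":0,"ty":0,"tz":0,"hand":5},{"wx":0,"wy":0,"wz":5,"tx":0,"ty":0,"tz":0,"hand":5},{"wx":0,"wy":0,"wz":10,"tx":0,"ty":0,"tz":0,"hand":5},{"wx":0,"wy":0,"wz":10,"tx":0,"ty":0,"tz":0,"hand":5}]' 35
python3 -m inch '[{"wx":0,"wy":0,"wz":10,"tx":0,"ty":0,"tz":0,"hand":5},{"wx":0,"wy":0,"wz":10,"tx":0,"ty":0,"tz":0,"hand":5},{"wx":0,"wy":0,"wz":10,"tx":0,"ty":0,"tz":0,"hand":5},{"wx":0,"wy":0,"wz":5,"tx":0,"ty":0,"tz":0,"hand":5},{"wx":0,"wy":0,"wz":0,"tx":0,"ty":0,"tz":0,"hand":5}]' 35
python3 -c "
from h import *
delta([.553,.068,.093],18.9);print(bot.observe()['torque'])"
```

```text
clock: 10.1
tcp_pos: [0.5549, 0.0677, 0.0962]
ee_rot: [0.65, 0.76, 0.001, 0.001]
ft_force: [-0.3, 0.0, -0.1]
gripper_width: 0.0176
grasp_force: 0.0
clock: 10.72
tcp_pos: [0.5533, 0.0675, 0.096]
ee_rot: [0.801, 0.599, -0.0, 0.0]
ft_force: [-4.3, -0.5, 5.3]
gripper_width: 0.0138
grasp_force: 35.0
clock: 11.35
tcp_pos: [0.5532, 0.0676, 0.096]
ee_rot: [0.943, 0.333, -0.001, -0.0]
ft_force: [-5.8, -0.6, 6.6]
gripper_width: 0.014
grasp_force: 35.0
clk 11.35 tcp [0.5532 0.0676 0.096 ] head 38.87 w 0.014 shift [ 0.1 -0.4  3. ] turn [-1.000e-02  6.000e-02  1.997e+01] j [ 0.02  0.15  1.52 -0.    1.47  0.91] F [-5.8 -0.6  6.6]
[-0.16784267  0.99460291 -0.03453397]
```

```bash

python3 -m inch '[{"wx":0,"wy":0,"wz":8,"tx":0,"ty":0,"tz":0,"hand":5},{"wx":0,"wy":0,"wz":8,"tx":0,"ty":0,"tz":0,"hand":5},{"wx":0,"wy":0,"wz":4,"tx":0,"ty":0,"tz":0,"hand":5},{"wx":0,"wy":0,"wz":0,"tx":0,"ty":0,"tz":0,"hand":5}]' 45
python3 -c "
from h import *
delta([.553,.068,.093],18.9);print(bot.observe()['torque'])"
python3 -m inch '[{"wx":0,"wy":0,"wz":3,"tx":0,"ty":0,"tz":0,"hand":5},{"wx":0,"wy":0,"wz":2,"tx":0,"ty":0,"tz":0,"hand":5},{"wx":0,"wy":0,"wz":0,"tx":0,"ty":0,"tz":0,"hand":5},{"wx":0,"wy":0,"wz":0,"tx":0,"ty":0,"tz":0,"hand":5}]' 45
python3 -c "
from h import *
delta([.553,.068,.093],18.9);print(bot.observe()['torque'])"
```

```text
clock: 11.85
tcp_pos: [0.5531, 0.0677, 0.096]
ee_rot: [0.986, 0.164, -0.001, -0.0]
ft_force: [-5.3, -0.4, 7.0]
gripper_width: 0.0136
grasp_force: 45.0
clk 11.85 tcp [0.5531 0.0677 0.096 ] head 18.89 w 0.0136 shift [ 0.  -0.3  3. ] turn [-0.01  0.07 -0.01] j [ 0.02  0.15  1.52 -0.    1.47  1.26] F [-5.3 -0.4  7. ]
[-0.03702782  1.06744361  0.07662986]
clock: 12.35
tcp_pos: [0.5531, 0.0677, 0.096]
ee_rot: [0.992, 0.123, -0.001, 0.0]
ft_force: [-6.4, -1.1, 6.0]
gripper_width: 0.0141
grasp_force: 47.0
clk 12.35 tcp [0.5531 0.0677 0.096 ] head 14.07 w 0.0141 shift [-0.  -0.3  3. ] turn [ 0.02  0.07 -4.83] j [ 0.02  0.15  1.52 -0.    1.47  1.35] F [-6.4 -1.1  6. ]
[-0.13540005  1.0403847   0.96781996]
```

```bash

python3 -m inch '[{"wx":0,"wy":0,"wz":0,"tx":0,"ty":0,"tz":0,"hand":34},{"wx":0,"wy":0,"wz":0,"tx":0,"ty":0,"tz":0,"hand":34},{"wx":0,"wy":0,"wz":0,"tx":0,"ty":0,"tz":0,"hand":34},{"wx":0,"wy":0,"wz":0,"tx":0,"ty":0,"tz":-45,"hand":34},{"wx":0,"wy":0,"wz":0,"tx":0,"ty":0,"tz":-45,"hand":34}]'
python3 -m inch '[{"wx":0,"wy":0,"wz":-5.2,"tx":0,"ty":0,"tz":-10,"hand":34},{"wx":0,"wy":0,"wz":0,"tx":0,"ty":0,"tz":0,"hand":34},{"wx":0,"wy":0,"wz":0,"tx":0,"ty":0,"tz":0,"hand":34}]'
python3 - <<'E'
from h import *
delta([.4642,.0538,.2],75); s=bot.snapshot('wrist'); meas(name='pics/w6.png')
a=cv2.cvtColor(s["color"],cv2.COLOR_RGB2HSV)
m=cv2.inRange(a,(5,150,120),(18,255,255)); N,l,st,ce=cv2.connectedComponentsWithStats(m); i=1+st[1:,4].argmax(); print("orange",st[i],ce[i])
g=cv2.inRange(a,(10,150,180),(18,255,255))
b=s["color"][150:300,190:340]; cv2.imwrite("pics/w6c.png",cv2.resize(b,None,fx=4,fy=4,interpolation=cv2.INTER_CUBIC)[:,:,::-1])
E
```

```text
clock: 12.98
tcp_pos: [0.5535, 0.0676, 0.1845]
ee_rot: [0.993, 0.121, -0.001, -0.0]
ft_force: [0.4, 0.2, -0.3]
gripper_width: 0.0342
grasp_force: 0.0
clock: 13.35
tcp_pos: [0.5534, 0.0676, 0.193]
ee_rot: [0.986, 0.165, -0.001, -0.0]
ft_force: [0.3, -0.6, -0.2]
gripper_width: 0.0338
grasp_force: 0.0
clk 13.35 tcp [0.5534 0.0676 0.193 ] head 19.03 w 0.0338 shift [-88.8 -16.   -6.7] turn [ -0.09   0.1  -55.97] j [ 0.02  0.11  1.37 -0.    1.66  1.26] F [ 0.3 -0.6 -0.2]
('yel', 5) [ 0.6656 -0.0179  0.054 ]
('yel', 50) [ 0.6573 -0.0182  0.054 ]
('yel', 95) [ 0.6495 -0.0186  0.054 ]
('red', 5) [ 0.6817 -0.0174  0.05  ]
('red', 50) [ 0.6778 -0.0184  0.05  ]
('red', 95) [ 0.6694 -0.0183  0.05  ]
orange [ 233  177   41   47 1262] [253.06180666 198.01030111]
```

View pics/w6.png

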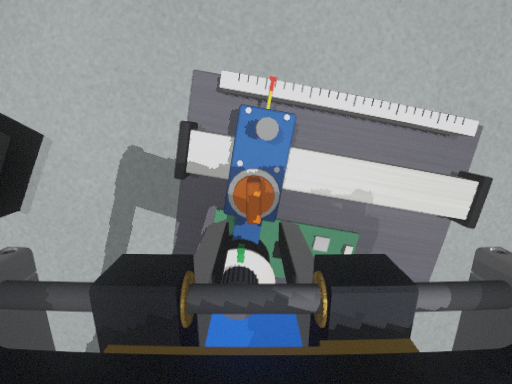

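The picture shows the clamp bar at (254,205) parallel to the tool x axis, so it has turned about 80°. The pointer still meets the marker at (270,92). Next I'll turn the hand to the viewing heading used before and measure the focus line and index mark.

```bash

python3 -m inch '[{"wx":0,"wy":0,"wz":-10,"tx":0,"ty":0,"tz":0,"hand":70},{"wx":0,"wy":0,"wz":-10,"tx":0,"ty":0,"tz":0,"hand":70},{"wx":0,"wy":0,"wz":-10,"tx":0,"ty":0,"tz":0,"hand":34},{"wx":0,"wy":0,"wz":-10,"tx":0,"ty":0,"tz":0,"hand":34},{"wx":0,"wy":0,"wz":-10,"tx":0,"ty":0,"tz":0,"hand":34}]'
python3 -m inch '[{"wx":0,"wy":0,"wz":-10,"tx":0,"ty":0,"tz":0,"hand":34},{"wx":0,"wy":0,"wz":-10,"tx":0,"ty":0,"tz":0,"hand":34},{"wx":0,"wy":0,"wz":-10,"tx":0,"ty":0,"tz":0,"hand":34},{"wx":0,"wy":0,"wz":0,"tx":0,"ty":0,"tz":0,"hand":34},{"wx":0,"wy":0,"wz":0,"tx":0,"ty":0,"tz":0,"hand":34}]'
cat >> h.py <<'E'
def focus(name=None,c=(.4642,.0538),yaw=8.9):
    "rectify the knob top plane / dial plane to plate-aligned views (10 px/mm, plate +y up, +x right), 90 mm wide"
    s=bot.snapshot("wrist"); img=s["color"]; e=Rt.from_euler("z",yaw,degrees=True); o={}
    g=(np.arange(450)-224.5)/5e3; X,Y=np.meshgrid(g,-g)
    for z in (.145,.110):
        W=e.apply(np.stack([X.ravel(),Y.ravel(),0*X.ravel()],1))+[c[0],c[1],z]
        p=pix(s,W).astype(np.float32).reshape(450,450,2); o[z]=cv2.remap(img,p[...,0],p[...,1],cv2.INTER_LINEAR)
    K=cv2.cvtColor(o[.145],cv2.COLOR_RGB2HSV); D=cv2.cvtColor(o[.110],cv2.COLOR_RGB2HSV)
    v,u=np.nonzero(cv2.inRange(D,(50,130,60),(75,255,255))&(np.hypot(X,Y)<.042).astype(np.uint8)*255); P=np.stack([g[u],-g[v]],1)*1e3
    print("green n",len(P),"mean mm",P.mean(0).round(1),"angle",np.degrees(np.arctan2(*P.mean(0))).round(1))
    v,u=np.nonzero((K[...,1]<60)&(K[...,2]>140)&(np.hypot(X,Y)<.017)); P=np.stack([g[u],-g[v]],1)*1e3
    if len(P)>10:
        m=P.mean(0); d=np.linalg.svd(P-m,full_matrices=False)[2][0]; d*=np.sign(d@m) or 1; print("line n",len(P),"mean",m.round(1),"dir",np.degrees(np.arctan2(*d)).round(1))
    if name: cv2.imwrite(name,np.hstack([cv2.resize(o[.145],(400,400)),cv2.resize(o[.110],(400,400))])[:,:,::-1])
E
python3 -c "
from h import *
focus('pics/f1.png'); delta([.4642,.0538,.2],75)"
```

```text
clock: 14.08
tcp_pos: [0.5534, 0.0677, 0.1932]
ee_rot: [0.822, 0.569, -0.001, -0.001]
ft_force: [0.3, -0.5, 0.3]
gripper_width: 0.0344
grasp_force: 0.0
clock: 14.7
tcp_pos: [0.5537, 0.0677, 0.1938]
ee_rot: [0.65, 0.76, -0.0, -0.0]
ft_force: [0.4, -0.2, 0.7]
gripper_width: 0.0337
grasp_force: 0.0
green n 1742 mean mm [32.2  3.3] angle 84.2
line n 17698 mean [-0.8 -2.5] dir -73.7
clk 14.75 tcp [0.5537 0.0677 0.194 ] head 98.98 w 0.0343 shift [  0.3 -90.6  -5.9] turn [-4.000e-02  1.000e-02  2.398e+01] j [ 0.02  0.11  1.37 -0.    1.66 -0.14] F [-0.4  0.7 -0.4]
```

View pics/f1.png

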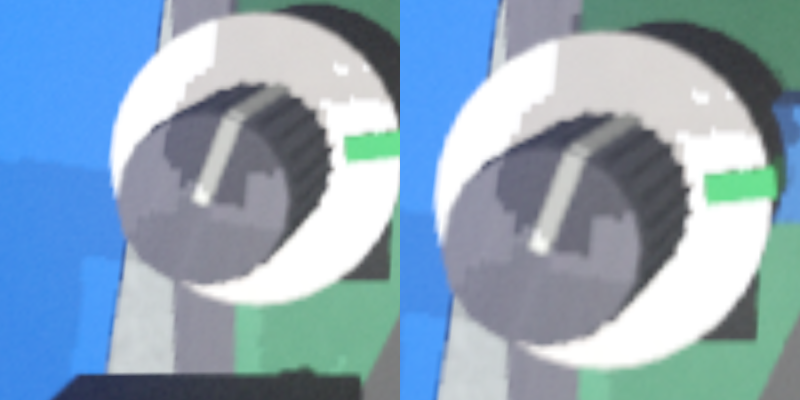

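The rectified view (4.44 px/mm) shows the white line running from (202,195) to (233,115), at about 21.3°. The green mark is at (741,185) about the dial centre (602,200), at about 83.6°. The knob therefore needs about 62.3° clockwise.

```bash

python3 -m inch '[{"wx":0,"wy":0,"wz":0,"tx":0,"ty":-30,"tz":0,"hand":70},{"wx":0,"wy":0,"wz":0,"tx":0,"ty":-30,"tz":0,"hand":70},{"wx":0,"wy":0,"wz":0,"tx":1,"ty":-30,"tz":0,"hand":70},{"wx":0,"wy":0,"wz":0,"tx":0,"ty":0,"tz":0,"hand":70},{"wx":0,"wy":0,"wz":0,"tx":0,"ty":0,"tz":30,"hand":70}]'
python3 -m inch '[{"wx":0,"wy":0,"wz":0,"tx":0,"ty":0,"tz":30,"hand":70},{"wx":0,"wy":0,"wz":0,"tx":0,"ty":0,"tz":17,"hand":70},{"wx":0,"wy":0,"wz":0,"tx":0,"ty":0,"tz":0,"hand":70},{"wx":0,"wy":0,"wz":0,"tx":0,"ty":0,"tz":0,"hand":30},{"wx":0,"wy":0,"wz":0,"tx":0,"ty":0,"tz":0,"hand":30}]' 25
python3 -m inch '[{"wx":0,"wy":0,"wz":0,"tx":0,"ty":0,"tz":0,"hand":30},{"wx":0,"wy":0,"wz":0,"tx":0,"ty":0,"tz":0,"hand":30},{"wx":0,"wy":0,"wz":0,"tx":0,"ty":0,"tz":0,"hand":30}]' 25
python3 -c "
from h import *
delta([.4642,.0538,.116],36.6);print(bot.observe()['torque'],bot.observe()['grasp_force'])"
```

```text
clock: 15.38
tcp_pos: [0.4676, 0.0545, 0.1671]
ee_rot: [0.649, 0.761, 0.003, 0.003]
ft_force: [0.7, 0.0, -0.2]
gripper_width: 0.0702
grasp_force: 0.0
clock: 16.0
tcp_pos: [0.4659, 0.0544, 0.1189]
ee_rot: [0.649, 0.761, 0.001, 0.001]
ft_force: [0.8, -0.7, 0.2]
gripper_width: 0.0535
grasp_force: 0.0
clock: 16.38
tcp_pos: [0.4644, 0.0543, 0.1182]
ee_rot: [0.649, 0.761, -0.0, -0.0]
ft_force: [-3.3, -1.1, 6.3]
gripper_width: 0.0395
grasp_force: 25.0
clk 16.38 tcp [0.4644 0.0543 0.1182] head 99.1 w 0.0395 shift [-0.4 -0.3  2.2] turn [-2.00e-02  4.00e-02  6.25e+01] j [-0.   -0.06  1.7  -0.    1.51 -0.16] F [-3.3 -1.1  6.3]
[-0.18938994  0.72231517  0.01233869] 25.00123679637909
```

Gripped with low side forces. I'll turn 62.3° clockwise.

```bash

python3 -m inch '[{"wx":0,"wy":0,"wz":5,"tx":0,"ty":0,"tz":0,"hand":30},{"wx":0,"wy":0,"wz":10,"tx":0,"ty":0,"tz":0,"hand":30},{"wx":0,"wy":0,"wz":10,"tx":0,"ty":0,"tz":0,"hand":30},{"wx":0,"wy":0,"wz":10,"tx":0,"ty":0,"tz":0,"hand":30},{"wx":0,"wy":0,"wz":10,"tx":0,"ty":0,"tz":0,"hand":30}]'
python3 -m inch '[{"wx":0,"wy":0,"wz":10,"tx":0,"ty":0,"tz":0,"hand":30},{"wx":0,"wy":0,"wz":5,"tx":0,"ty":0,"tz":0,"hand":30},{"wx":0,"wy":0,"wz":2.3,"tx":0,"ty":0,"tz":0,"hand":30},{"wx":0,"wy":0,"wz":0,"tx":0,"ty":0,"tz":0,"hand":30},{"wx":0,"wy":0,"wz":0,"tx":0,"ty":0,"tz":0,"hand":30}]'
python3 -c "
from h import *
delta([.4642,.0538,.116],36.6);print(bot.observe()['torque'])"
python3 -m inch '[{"wx":0,"wy":0,"wz":0,"tx":0,"ty":0,"tz":0,"hand":70},{"wx":0,"wy":0,"wz":0,"tx":0,"ty":0,"tz":0,"hand":70},{"wx":0,"wy":0,"wz":0,"tx":0,"ty":0,"tz":0,"hand":70},{"wx":0,"wy":0,"wz":0,"tx":0,"ty":0,"tz":0,"hand":70},{"wx":0,"wy":0,"wz":0,"tx":0,"ty":0,"tz":-30,"hand":70}]'
python3 -m inch '[{"wx":0,"wy":0,"wz":0,"tx":0,"ty":0,"tz":-30,"hand":70},{"wx":0,"wy":0,"wz":0,"tx":0,"ty":0,"tz":-16,"hand":70},{"wx":0,"wy":0,"wz":0,"tx":0,"ty":0,"tz":0,"hand":70},{"wx":0,"wy":0,"wz":0,"tx":0,"ty":0,"tz":0,"hand":60}]'
python3 -c "
from h import *
delta([.5537,.0677,.194],98.9)"
```

```text
clock: 17.0
tcp_pos: [0.4651, 0.0541, 0.1182]
ee_rot: [0.892, 0.452, 0.0, 0.001]
ft_force: [-1.5, -1.8, 4.8]
gripper_width: 0.0393
grasp_force: 25.0
clock: 17.62
tcp_pos: [0.4653, 0.054, 0.1182]
ee_rot: [0.949, 0.316, 0.0, 0.001]
ft_force: [-2.1, -1.4, 5.9]
gripper_width: 0.0393
grasp_force: 25.0
clk 17.62 tcp [0.4653 0.054  0.1182] head 36.83 w 0.0393 shift [-1.  -0.5  2.2] turn [ 0.09 -0.03  0.23] j [-0.   -0.06  1.7  -0.    1.51  0.92] F [-2.1 -1.4  5.9]
[-0.38296453  0.46918159 -0.09849853]
clock: 18.25
tcp_pos: [0.4629, 0.0545, 0.145]
ee_rot: [0.949, 0.316, -0.003, -0.001]
ft_force: [-0.7, 0.1, 1.2]
gripper_width: 0.0704
grasp_force: 0.0
clock: 18.75
tcp_pos: [0.4643, 0.0544, 0.1921]
ee_rot: [0.949, 0.316, -0.001, -0.0]
ft_force: [-0.5, -0.3, 0.8]
gripper_width: 0.0634
grasp_force: 0.0
clk 18.75 tcp [0.4643 0.0544 0.1921] head 36.81 w 0.0634 shift [79.6 43.  -2.1] turn [-1.200e-01  6.000e-02 -6.209e+01] j [-0.   -0.09  1.58 -0.    1.66  0.92] F [-0.5 -0.3  0.8]
```

```bash

python3 -m inch '[{"wx":0,"wy":0,"wz":0,"tx":40,"ty":21.5,"tz":0,"hand":34},{"wx":0,"wy":0,"wz":0,"tx":40,"ty":21.5,"tz":0,"hand":34},{"wx":0,"wy":0,"wz":-10,"tx":0,"ty":0,"tz":0,"hand":34},{"wx":0,"wy":0,"wz":-10,"tx":0,"ty":0,"tz":0,"hand":34},{"wx":0,"wy":0,"wz":-10,"tx":0,"ty":0,"tz":0,"hand":34}]'
python3 -m inch '[{"wx":0,"wy":0,"wz":-10,"tx":0,"ty":0,"tz":0,"hand":34},{"wx":0,"wy":0,"wz":-10,"tx":0,"ty":0,"tz":0,"hand":34},{"wx":0,"wy":0,"wz":-12,"tx":0,"ty":0,"tz":0,"hand":34},{"wx":0,"wy":0,"wz":0,"tx":0,"ty":0,"tz":0,"hand":34},{"wx":0,"wy":0,"wz":0,"tx":0,"ty":0,"tz":0,"hand":34}]'
python3 - <<'E'
from h import *
focus('pics/f2.png')
for f in ('pics/f1.png','pics/f2.png'):
    a=cv2.imread(f); G=a[:,:400].min(2).astype(float)
    yy,xx=np.mgrid[:400,:400]; r=np.hypot(xx-203,yy-197); 
    th=cv2.threshold(G[r<75].astype(np.uint8),0,255,cv2.THRESH_OTSU)[0]
    print(f,np.percentile(G[r<75],[5,50,90,95,99]),th)
    for t in (140,155,170):
        N,l,st,ce=cv2.connectedComponentsWithStats(((G>t)&(r<78)).astype(np.uint8))
        i=1+st[1:,4].argmax(); v,u=np.nonzero(l==i); P=np.stack([u,-v],1).astype(float); m=P.mean(0); d=np.linalg.svd(P-m,full_matrices=False)[2][0]; d*=np.sign(d@(m-[203,-197]))
        print(t,len(u),"mean from ctr",(m-[203,-197]).round(1),"dir",np.degrees(np.arctan2(*d)).round(1),"mean dir",np.degrees(np.arctan2(*(m-[203,-197]))).round(1), u.min(),u.max(),v.min(),v.max())
    D=a[:,400:].astype(int); g=(D[...,1]-np.maximum(D[...,0],D[...,2])>50)&(np.hypot(xx-202,yy-200)<167)&(np.hypot(xx-202,yy-200)>100)&(xx>250)
    v,u=np.nonzero(g); print("green",len(u),u.mean(),v.mean(),np.degrees(np.arctan2(u.mean()-202,200-v.mean())).round(1))
E
```

```text
clock: 19.38
tcp_pos: [0.554, 0.0679, 0.1912]
ee_rot: [0.833, 0.553, -0.002, -0.001]
ft_force: [0.8, 0.8, -0.7]
gripper_width: 0.0341
grasp_force: 0.0
clock: 20.0
tcp_pos: [0.5543, 0.0679, 0.1925]
ee_rot: [0.66, 0.751, -0.001, -0.001]
ft_force: [-0.7, -0.0, -0.1]
gripper_width: 0.034
grasp_force: 0.0
green n 1704 mean mm [32.2  3.3] angle 84.2
line n 17171 mean [-1.  -3.2] dir -74.0
pics/f1.png [107.   137.   153.   200.   215.56] 166.0
140 7696 mean from ctr [-3.2 10.6] dir -81.9 mean dir -16.5 126 280 122 232
155 1727 mean from ctr [11.1 31.8] dir 21.8 mean dir 19.2 190 238 122 207
170 1506 mean from ctr [11.3 32.5] dir 21.8 mean dir 19.2 191 237 122 206
green 1677 337.2242098986285 185.45676803816337 83.9
pics/f2.png [107. 136. 167. 232. 255.] 180.0
140 3462 mean from ctr [-49.9  15.2] dir -160.3 mean dir -73.1 126 199 129 234
155 2026 mean from ctr [38.3 -1.5] dir 81.7 mean dir 92.2 197 280 179 214
170 1783 mean from ctr [38.4 -1.3] dir 81.9 mean dir 91.9 198 280 182 213
green 1663 337.3223090799759 185.61455201443175 83.9
```

```bash
python3 - <<'E'
from h import *
for f in ('pics/f1.png','pics/f2.png'):
    a=cv2.imread(f).astype(float); yy,xx=np.mgrid[:400,:400]
    G=a[:,:400].min(2); r=np.hypot(xx-200,yy-202)
    m=(G>165)&(r<74); N,l,st,ce=cv2.connectedComponentsWithStats(m.astype(np.uint8)); m=l==1+st[1:,4].argmax()
    v,u=np.nonzero(m)
    for R in (74,66,58,50):
        k=np.hypot(u-200,v-202)<R; vx,vy,x0,y0=cv2.fitLine(np.stack([u,v],1)[k].astype(np.float32),cv2.DIST_HUBER,0,.01,.01).ravel()
        print(f,R,k.sum(),"dir",np.degrees(np.arctan2(vx,-vy)).round(1)%180,"pt",x0.round(1),y0.round(1))
    D=a[:,400:]; rr=np.hypot(xx-202,yy-200)
    g=(D[...,1]-np.maximum(D[...,0],D[...,2])>50)&(rr<190)&(rr>95)&(xx>250)&(yy>150)&(yy<215)
    N,l,st,ce=cv2.connectedComponentsWithStats(g.astype(np.uint8)); i=1+st[1:,4].argmax(); v,u=np.nonzero(l==i)
    k=u<360; vx,vy,x0,y0=cv2.fitLine(np.stack([u,v],1)[k].astype(np.float32),cv2.DIST_HUBER,0,.01,.01).ravel()
    print("green",st[i],"dir",np.degrees(np.arctan2(vx,-vy)).round(1)%180,"pt",x0.round(1),y0.round(1))
    # dial edge: outermost transition from white along rays where contrast exists
    pts=[]
    for t in np.radians(np.arange(0,360,3)):
        rad=np.arange(140,185); px=(202+rad*np.sin(t)); py=(200-rad*np.cos(t)); ok=(px<399)&(py<399)&(px>0)&(py>0)
        w=D[py[ok].astype(int),px[ok].astype(int)].min(1); dd=w[:-3]-w[3:]; 
        if len(dd) and dd.max()>70: j=dd.argmax(); pts.append((px[ok][j]+1.5*np.sin(t),py[ok][j]-1.5*np.cos(t)))
    (cx,cy),ax,an=cv2.fitEllipse(np.array(pts,np.float32)); print("dial",len(pts),cx,cy,ax,"green about it",np.degrees(np.arctan2(x0-cx,cy-y0)).round(1))
E
```

```text
pics/f1.png 74 1405 dir 21.8 pt 212.5 169.1
pics/f1.png 66 1258 dir 22.1 pt 211.1 172.8
pics/f1.png 58 1110 dir 22.2 pt 209.6 176.6
pics/f1.png 50 966 dir 22.4 pt 208.1 180.3
green [ 305  166   72   36 1933] dir 81.5 pt 333.0 185.7
dial 32 202.82872009277344 200.9678497314453 (336.63397216796875, 338.47698974609375) green about it 83.3
pics/f2.png 74 1672 dir 81.6 pt 236.1 199.0
pics/f2.png 66 1463 dir 81.6 pt 232.0 199.6
pics/f2.png 58 1265 dir 81.9 pt 227.8 200.2
pics/f2.png 50 1079 dir 83.0 pt 223.7 200.9
green [ 305  166   72   36 1913] dir 80.8 pt 333.0 186.0
dial 37 202.5210418701172 201.5778045654297 (335.8319091796875, 342.0172119140625) green about it 83.2
```

```bash
python3 -c "
from h import *
meas()
print(bot.finish_job())"
```

```text
('yel', 5) [ 0.6602 -0.0163  0.054 ]
('yel', 50) [ 0.6596 -0.0187  0.054 ]
('yel', 95) [ 0.6591 -0.0198  0.054 ]
('red', 5) [ 0.6766 -0.0158  0.05  ]
('red', 50) [ 0.6772 -0.0187  0.05  ]
('red', 95) [ 0.6776 -0.0212  0.05  ]
the job is handed in; nothing more can be done
None
```

The job is handed in, with no verdict shown: the pointer meets the red marker to within about 0.5 mm, the clamp was turned clockwise to its stop, and the focus line is within about 2° of the green index mark.

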